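# Offer the card terminal to the customer

## Task

Take the card payment terminal by its printer end, pull it straight out of the charging cradle that it clicks into, and hold it out for the customer on the far side of the counter: above the middle of the change tray and square with it, the middle of the terminal about 22 cm above the counter, level from side to side, printer end up, its screen facing the customer and leaning back about 30 degrees from upright. Keep your fingers on the printer end so that screen and keys stay free, do not drop it, leave the other goods on the counter where they are, and finish while still holding the terminal there, quite still, with nothing else carrying it.

Things in the scene. Friction and masses are not known exactly. Their poses are not given: they have to be found in the camera images.
- terminal: Dark grey portable card terminal with receipt printer, 0.29 to 0.45 kg, standing in the cradle with its printer end up. Slab 170 long (its z) x 78 wide (y) x 26 thick (x). Origin: middle of this slab. z runs along its length to the printer end, +x straight out of the screen. At the start the screen leans back 15 degrees from upright (z is 15 degrees from vertical).
- terminal_grip (a point): Middle of the printer housing, where to grip: x -10, y 0, z +60 mm in the terminal's frame. The last 55 mm at the printer end (z +30 to +85 mm) are thickened to the rear by the paper-roll housing: there 46 mm between flat front and flat back (x -33 to +13 mm), 76 mm across. The front there is the plain paper cover.
- terminal_view (a point): A point in the air 200 mm straight out from the front face at the terminal's middle (x +213 mm in its frame): where the screen looks to. On the front (x +13 mm) the screen spans z -22 to +30 mm; twelve keys lie below it.
- cradle: Black charging cradle fixed to the counter, foot 125 x 118 x 18 mm. Origin: centre of the foot's underside; z up, x horizontal, the way in which the docked screen faces: within 70 degrees of the customer's side (+x), turned either way. It stands to the robot's left or right, the tray on the other side.
- cradle_slot (a point): Floor centre of the cradle's open-topped slot (x 12, z 30 mm in the cradle's frame). The slot leans back 15 degrees as the docked terminal does; along it cheeks rise 43, backrest 65 mm; 1.5 to 2 mm play. Sprung balls in the cheeks click into notches in the terminal's sides: about 8 to 15 N along the slot pulls it out, most in the first 7 mm; clear after 65 mm.
- tray: Change tray: flat dark wooden tray with black rubber mat and a few coins, fixed to the counter, 160 (its x) x 210 (its y) x 18 mm high. Origin: centre of its underside, on the counter (z = 0). z up; x points across the counter to the customer, who stands beyond the far edge (world +x side); it may be turned up to 20 degrees either way.
- gift_box: Bystander: closed pink gift box with dark ribbon, 78 x 118 x 41 mm, loose. Origin: centre of its underside.
- truffle_dish: Bystander: small white dish, 104 mm across, with a little pyramid of truffles, 70 mm high in all, loose. Origin: centre of its underside.
- sweet_tin: Bystander: dark round tin with a brass lid, 75 mm across, 71 mm high, loose. Origin: centre of its underside.
Things that resemble listed ones, but are neither listed nor needed, are in the scene too. Leave any orange look-alike of the terminal alone. Leave any green look-alike of the cradle alone.

How it is judged:
By the outcome, as a careful person would: the job done as asked, in the order asked, and still so for the second after the job is handed in, while the arm keeps its last pose, push and grip.
It also fails if it takes over 38 s, if anything falls off the work surface, if the arm or the gripper's body presses on something with over 40 N, if the wrist force passes 120 N, or if a joint passes its speed limit or range.

## Robot

A 6-joint arm with a two-finger parallel gripper is mounted at the origin on the work surface. World frame = base frame: x ahead of the robot, y to its left, z up, the work surface at z = 0. Lengths are in m, angles in rad, forces in N, time in s.
With the tool pointing down it reaches from about 0.425 to 0.95 m from the base axis. Payload 3.5 kg.
Tool frame: the origin (TCP) lies between the finger pads, 19 mm behind the fingertips; this is the grasp point; z points along the fingers, y is the line along which they close (so a half turn about z gives the same grasp; the last joint's range is limited). The gripper opens to 85 mm and grips with 20 to 120 N. Pads are 22 mm wide; open, the fingers measure 114 mm over their backs; the gripper's body (76 mm by 85 mm) begins 54 mm behind the grasp point. The pads swing forward as they close: fully open they stand 13 mm farther back than shut.
Start: joints at [-1.345, 0.286, 1.577, -0, 1.279, -0.15], TCP at [0.248, -0.628, 0.25] pointing down, gripper open.
Joint ranges: [-2.77, 2.77], [-0.9, 2.22], [0.21, 2.48], [-1.53, 4.67], [0.24, 2.81], [-2.84, 2.84]. Speed limits (rad/s): [2.79, 2.79, 3.14, 3.14, 3.14, 3.14].

## Interface

Orientations are given as a 3x3 rotation matrix whose columns are the frame's x, y, z axes.
In Python, from station import arm, grab_frame, spotter gives the robot as it stands.
- The arm moves only by the tool move_arm, never from a script. Its argument "motion" is text: rows parted by semicolons, each of 7 numbers parted by spaces: the shift along the tool's x, y, z as a fraction of full scale, then the turn, a rotation vector about the tool's x, y, z as a fraction of full scale, then the closure, from -1 (fully open) to 1 (shut). In form: tx ty tz rx ry rz hand; .... A call has 1 to 12 rows; each row shifts and turns the commanded pose from where the row before left it, along the tool's axes as they then stand; what a row does not reach is not made up. Full scale, the value 1, is 1000 mm for a shift and 90 degrees for a turn. A row lasts 1/8 s, in which the tool goes at most 62.5 mm and 10.7 degrees, less where a joint would pass 70% of its speed; a pose out of reach is approached as far as the arm can. A call with a number of a shift or a turn outside -1 to 1 is refused whole. A call with a gripper value outside its range is refused whole. The fingers move at their own pace and stop on an object; "newtons" is the grip in N (left out, the last holds). Time passes only in rows, so rows that do not move let the fingers close. It gives the time, the measured TCP pose, the force, the opening and the grip force at its end, in the units of the state.
- arm.state(): the state, without advancing time (a new reading comes with each control period).
- grab_frame(name): name is "scene" or "top"; returns a dict with "pixels" (400x640x3 uint8, red, green, blue), "intrinsics" (3x3 intrinsics, pixels), "xyz" and "rotation" of the camera in the world. Camera axes: x right, y up, looking along -z (the intrinsics and any distortion apply to the point x, -y, -z); pixel columns grow to the right and rows downward; lengths in m; the calibration is good to about 2 mm. A picture is of the moment at which its call begins. There is no depth.
- arm.sign_off(): hands the job in; it is judged then, once.
Trained networks look in the newest picture that a camera, given by its name, has taken for a name from the list of things; names that differ only in an ending like _2 or _b are one class to them, and where a whole thing is asked for, a point or a joint stands for the part that bears it (a point fixed in the world has none). Each returns a list of dicts, best first, with "confidence" (0 to 1); they miss things now and then, are a little off and sometimes report something else, mostly with a low value. They report only what shows in the picture. A call takes as long as a camera call. They do not tell look-alikes from the thing itself.
- spotter.find_in(camera, target): "at" ([row, column] in pixels, amid what is visible of it).
The state is a dict: "time_s": time; "q": joint angles; "qvel": joint speeds; "joint_efforts": joint torques, N m; "tcp_pos": TCP position; "eef_rot": TCP orientation; "ft_force": force on the tool from outside, world axes, zero at the start; "ft_torque": the same for the moment, N m; "opening": opening from 0.0 (shut) to 1.0 (fully open); "grip_force": force on a finger pad.
Only numpy, scipy, OpenCV 4.12 (cv2) and the standard library are available. Lean on these libraries where they do the work, as an engineer would, in place of code of your own. Each camera call takes 0.05 s, during which the arm holds its last target. There are 200 camera calls.

## Working session

There is one attempt and no reset: what is moved stays moved. The work goes in short steps, Python scripts to look and compute and a tool call to move; the robot and the scene stay as the last step left them, time stands still between calls to the robot, and variables do not carry over. Pictures are saved under pics/ and viewed, at most 10 in all, crops included, and the job is handed in when it is done.

Besides the shell and the picture viewer there is one more tool, called as name(argument=value, ...), one argument or row to a line, values as JSON. move_arm: Moves the arm, as the interface text tells. Shift numbers are shares of 1000 mm and turn numbers shares of 90 degrees, none past 1 either way. Its arguments: {"type":"object","properties":{"motion":{"type":"string"},"newtons":{"type":"number"}},"required":["motion"]}

```bash
mkdir -p pics; ls; cat > look.py <<'E'
import cv2,numpy as np
from station import arm,grab_frame,spotter
F={}
for c in("scene","top"):
    f=grab_frame(c);F[c]=f;cv2.imwrite(f"pics/{c}0.png",f["pixels"][:,:,::-1])
    print(c,f["intrinsics"].tolist(),f["xyz"],np.round(f["rotation"],4).tolist(),[k for k in f])
    for t in("terminal","cradle","tray","gift_box","truffle_dish","sweet_tin"):
        print(t,[(np.round(d["at"]).tolist(),round(d["confidence"],2)) for d in spotter.find_in(c,t)])
import pickle;pickle.dump(F,open("f0.pkl","wb"))
print(arm.state())
E
python3 look.py
```

```text
pics
scene [[394.00006635168455, 0.0, 316.49186761220705], [0.0, 394.00006635168455, 201.01964946007627], [0.0, 0.0, 1.0]] [1.03336112 0.76130576 0.80172196] [[-0.8231, -0.3802, 0.4218], [0.5675, -0.5273, 0.6324], [-0.018, 0.7599, 0.6498]] ['pixels', 'intrinsics', 'xyz', 'rotation']
terminal [([297.0, 472.0], 0.62), ([224.0, 393.0], 0.61)]
cradle [([321.0, 328.0], 0.75), ([262.0, 380.0], 0.67)]
tray [([165.0, 283.0], 0.84)]
gift_box [([210.0, 292.0], 0.87)]
truffle_dish [([203.0, 328.0], 0.8)]
sweet_tin [([239.0, 300.0], 0.7)]
top [[469.07476254137123, 0.0, 313.1487565550792], [0.0, 469.07476254137123, 192.06172905366225], [0.0, 0.0, 1.0]] [0.43899503 0.0916842  1.40855986] [[0.0047, 0.994, -0.1093], [-0.9999, 0.0058, 0.0105], [0.0111, 0.1093, 0.994]] ['pixels', 'intrinsics', 'xyz', 'rotation']
terminal [([216.0, 236.0], 0.76), ([246.0, 172.0], 0.67)]
cradle [([218.0, 259.0], 0.91), ([142.0, 225.0], 0.78)]
tray [([220.0, 418.0], 0.78)]
gift_box [([186.0, 341.0], 0.69)]
truffle_dish [([225.0, 332.0], 0.77)]
sweet_tin [([161.0, 295.0], 0.58)]
{'time_s': 0.7, 'q': array([-1.34500489e+00,  2.86239580e-01,  1.57665741e+00,  3.85004759e-05,
        1.27862251e+00, -1.49964611e-01]), 'qvel': array([ 0.00118405, -0.00018162, -0.00027405,  0.00015441, -0.00015009,
       -0.00126673]), 'joint_efforts': array([-6.73982504e-04, -4.05826700e+01, -2.92860997e+01, -2.28540748e-04,
        5.02577495e-04, -2.12588424e-05]), 'tcp_pos': array([ 0.24776632, -0.62788196,  0.25008829]), 'eef_rot': array([[ 9.30234506e-01,  3.66965612e-01,  5.23103318e-05],
       [ 3.66965615e-01, -9.30234504e-01, -6.30420979e-05],
       [ 2.55265935e-05,  7.78400278e-05, -9.99999997e-01]]), 'ft_force': array([-0.73187039,  0.027435  ,  0.71934123]), 'ft_torque': array([-0.0111181 ,  0.02442928, -0.01512175]), 'grip_force': 0.0, 'opening': 0.9949756977767179}
```

View pics/scene0.png

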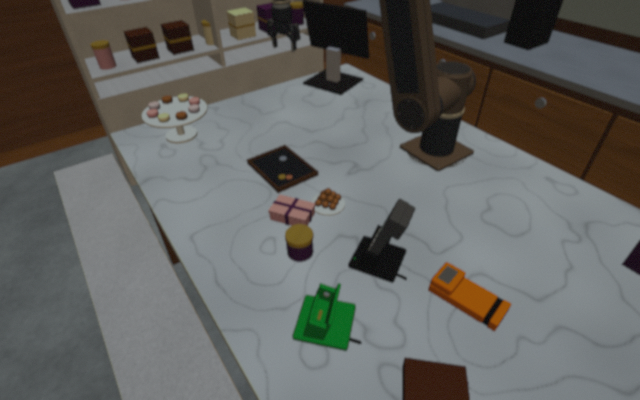

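View pics/top0.png

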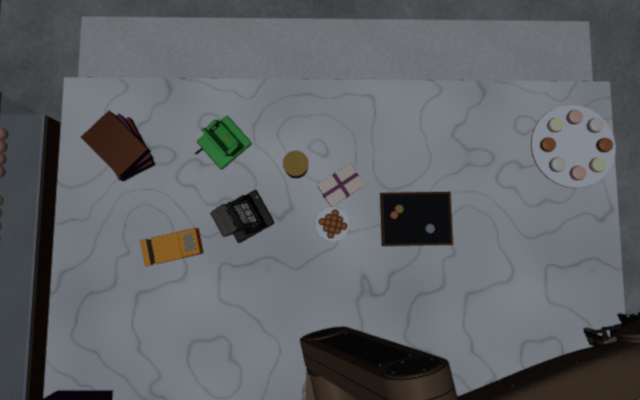

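Candidates for the terminal are the dark grey one in the black cradle (scene 224,393; top 216,236) and the orange look-alike lying flat (scene 297,472; top 246,172). For the cradle: black (scene 262,380; top 218,259) or green (scene 321,328; top 142,225). I choose the dark grey terminal in the black cradle, and will check it in a close crop with a fitted model overlaid.

```bash
cat > geo.py <<'E'
import cv2,numpy as np,pickle
from scipy.optimize import minimize
def Rz(a):c,s=np.cos(a),np.sin(a);return np.array([[c,-s,0],[s,c,0],[0,0,1]])
def Ry(a):c,s=np.cos(a),np.sin(a);return np.array([[c,0,s],[0,1,0],[-s,0,c]])
def box(x0,x1,y0,y1,z0,z1):return np.array([[x,y,z] for x in(x0,x1) for y in(y0,y1) for z in(z0,z1)])/1000
def proj(f,P):
    c=(P-f["xyz"])@f["rotation"];K=f["intrinsics"]
    return np.c_[K[0][0]*c[:,0]/-c[:,2]+K[0][2],K[1][1]*-c[:,1]/-c[:,2]+K[1][2]]
TB=[box(-13,13,-39,39,-85,85),box(-33,13,-38,38,30,85)]
RT=Ry(-np.radians(15)); CT=np.array([.012,0,.030])+RT@[0,0,.085]
def cradle_parts(p):
    R=Rz(p[2]);o=np.array([p[0],p[1],0])
    L=[box(-62.5,62.5,-59,59,0,18)]+[b@RT.T+CT for b in TB]
    L+=[(box(-15,13,-48,48,-85,-42))@RT.T+CT]
    return [b@R.T+o for b in L]
def tray_parts(p):
    return [box(-80,80,-105,105,0,18)@Rz(p[2]).T+[p[0],p[1],0]]
S=8
def sil(f,parts):
    m=np.zeros((400,640),np.uint8)
    for b in parts:
        h=cv2.convexHull(proj(f,b).astype(np.float32))
        cv2.fillConvexPoly(m,np.round(h*256).astype(np.int32),255,cv2.LINE_AA,8)
    return m/255.
E
cat > fit.py <<'E'
from geo import *
F=pickle.load(open("f0.pkl","rb"))
def ray(f,rc,z):
    K=f["intrinsics"];d=f["rotation"]@[(rc[1]-K[0][2])/K[0][0],-(rc[0]-K[1][2])/K[1][1],-1];return f["xyz"]+d*(z-f["xyz"][2])/d[2]
M={}
for c,f in F.items():
    h=cv2.cvtColor(f["pixels"],cv2.COLOR_RGB2GRAY).astype(float)
    M[c]=np.clip((115-h)/50,0,1)
def run(parts,p0,seeds):
    wins={}
    for c,f in F.items():
        q=np.mean(proj(f,np.vstack(parts(p0))),0).astype(int);wins[c]=(slice(max(q[1]-48,0),q[1]+48),slice(q[0]-50,q[0]+50))
    def cost(p,pr=0):
        e=[np.abs(sil(f,parts(p))-M[c])[wins[c]].sum() for c,f in F.items()]
        return e if pr else sum(e)
    best=min((minimize(cost,[p0[0],p0[1],y],method="Nelder-Mead",options=dict(initial_simplex=np.array([[p0[0],p0[1],y]]+[[p0[0]+.02,p0[1],y],[p0[0],p0[1]+.02,y],[p0[0],p0[1],y+.2]]),xatol=1e-5)) for y in seeds),key=lambda r:r.fun)
    print(np.round(best.x,4),np.degrees(best.x[2]),cost(best.x,1));return best.x
a=ray(F["top"],(218,255),.02);b=ray(F["top"],(219,417),.018);print(a,b)
pc=run(cradle_parts,[a[0],a[1],0],np.radians([-70,-45,-20,0,20,45,70]))
pt=run(tray_parts,[b[0],b[1],0],np.radians([-15,0,15]))
np.save("fit.npy",[pc,pt])
tiles=[]
for c,parts,p in(("scene",cradle_parts,pc),("top",cradle_parts,pc),("scene",tray_parts,pt),("top",tray_parts,pt)):
    f=F[c];q=np.mean(proj(f,np.vstack(parts(p))),0).astype(int)
    k=5;x0,y0=q[0]-40,q[1]-30
    im=cv2.resize(f["pixels"][y0:y0+60,x0:x0+80,::-1],None,fx=k,fy=k,interpolation=cv2.INTER_CUBIC)
    im=cv2.convertScaleAbs(im,alpha=1.8)
    for i,b in enumerate(parts(p)):
        h=cv2.convexHull(((proj(f,b)-[x0,y0]+.5)*k).astype(np.float32)).astype(np.int32)
        cv2.polylines(im,[h],True,[(0,255,255),(0,255,0),(0,0,255),(255,0,0)][i],1)
    tiles.append(im)
cv2.imwrite("pics/fit1.png",np.vstack([np.hstack(tiles[:2]),np.hstack(tiles[2:])]))
E
python3 fit.py
```

```text
[0.51355933 0.24852925 0.02      ] [ 0.51322418 -0.23197925  0.018     ]
[ 0.5206  0.2759 -1.0526] -60.30841190398083 [np.float64(490.8905882352941), np.float64(301.1705882352941)]
[ 0.5144 -0.2305  0.013 ] 0.7466194919294461 [np.float64(609.929411764706), np.float64(188.51960784313724)]
```

View pics/fit1.png

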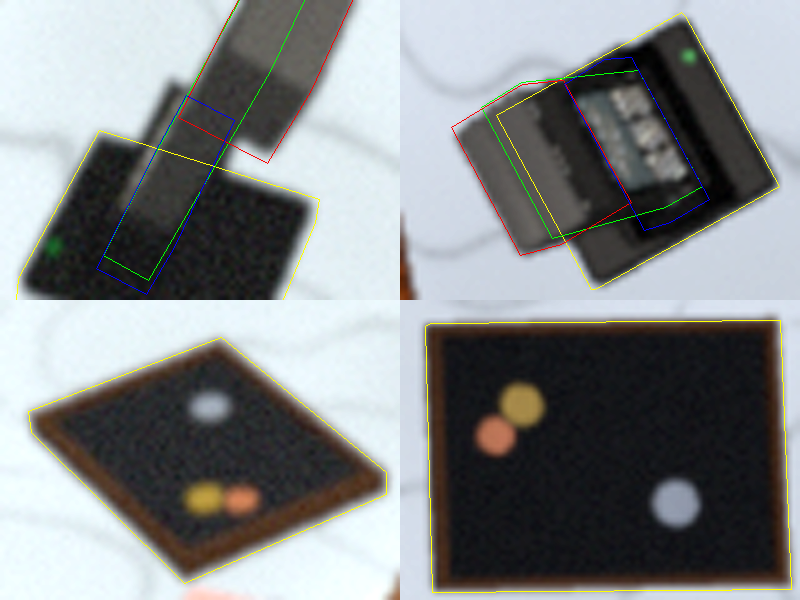

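The crop shows the dark grey terminal leaning in the black cradle (top about 216,236). The fitted outlines lie within about a pixel of it, and of the tray. The screen faces yaw -60°.

```bash
cat > plan.py <<'E'
from geo import *
from scipy.spatial.transform import Rotation as Ro
pc,pt=np.load("fit.npy")
P=np.array([[0,1,0],[1,0,0],[0,0,-1.]]).T  # tool axes in terminal frame: x=ty,y=tx,z=-tz
def tool_from_term(pos,R,g=np.array([-.010,0,.057])):return pos+R@g,R@P
def docked(lift=0):
    R=Rz(pc[2])@RT;return np.array([pc[0],pc[1],0])+Rz(pc[2])@CT+R@[0,0,lift],R
def final(dz=0):return np.array([pt[0],pt[1],.22+dz]),Rz(pt[2])@Ry(-np.radians(30))
def rows(p,R,p1,R1,hand,n,d=4):
    p=p.copy();p0=p.copy();R0=R.copy();rv=Ro.from_matrix(R0.T@R1).as_rotvec();out=[]
    for i in range(1,n+1):
        pi=p0+(p1-p0)*i/n;Ri=R0@Ro.from_rotvec(rv*i/n).as_matrix()
        s=np.round(R.T@(pi-p),d);t=np.round(Ro.from_matrix(R.T@Ri).as_rotvec()/(np.pi/2),d)
        p=p+R@s;R=R@Ro.from_rotvec(t*np.pi/2).as_matrix()
        out.append(" ".join("%g"%v for v in [*s,*t,hand]))
    print("; ".join(out));print(np.round(p,4));return p,R
E
python3 - <<'E'
from plan import *
from station import arm
s=arm.state();p,R=s["tcp_pos"],s["eef_rot"]
print("docked",tool_from_term(*docked()));print("final",tool_from_term(*final()))
gp,gR=tool_from_term(*docked(.11))
p,R=rows(p,R,np.array([.62,-.25,.32]),R,-1,10,3)
p,R=rows(p,R,gp,gR,-1,12,3)
E
```

```text
docked (array([0.50358944, 0.30582954, 0.16457328]), array([[ 0.86870425,  0.47845314,  0.12820113],
       [ 0.49533113, -0.83910387, -0.2248372 ],
       [ 0.        ,  0.25881905, -0.96592583]]))
final (array([ 0.47721465, -0.23097346,  0.26436345]), array([[-0.0130306 ,  0.86595188,  0.49995755],
       [ 0.9999151 ,  0.01128483,  0.0065153 ],
       [ 0.        ,  0.5       , -0.8660254 ]]))
0.048 -0.021 -0.007 0 0 0 -1; 0.049 -0.022 -0.007 0 0 0 -1; 0.048 -0.021 -0.007 0 0 0 -1; 0.049 -0.022 -0.007 0 0 0 -1; 0.048 -0.021 -0.007 0 0 0 -1; 0.049 -0.022 -0.007 0 0 0 -1; 0.048 -0.021 -0.007 0 0 0 -1; 0.049 -0.022 -0.007 0 0 0 -1; 0.048 -0.021 -0.007 0 0 0 -1; 0.049 -0.022 -0.007 0 0 0 -1
[ 0.62   -0.2499  0.3201]
0.008 -0.049 0.004 -0.014 0.001 -0.008 -1; 0.008 -0.049 0.003 -0.014 0.001 -0.007 -1; 0.009 -0.049 0.002 -0.014 0.001 -0.008 -1; 0.009 -0.049 0.001 -0.013 0.001 -0.007 -1; 0.01 -0.049 -0 -0.014 0.001 -0.008 -1; 0.01 -0.048 -0.001 -0.014 0.001 -0.007 -1; 0.012 -0.049 -0.002 -0.014 0.001 -0.008 -1; 0.011 -0.048 -0.004 -0.014 0.001 -0.007 -1; 0.012 -0.048 -0.004 -0.014 0.001 -0.008 -1; 0.013 -0.048 -0.005 -0.014 0.001 -0.007 -1; 0.014 -0.047 -0.006 -0.013 0.001 -0.008 -1; 0.014 -0.047 -0.008 -0.014 0.001 -0.007 -1
[0.4899 0.3306 0.2712]
```

move_arm(
  motion="0.048 -0.022 -0.007 0 0 0 -1; 0.049 -0.021 -0.007 0 0 0 -1; 0.048 -0.022 -0.007 0 0 0 -1; 0.049 -0.021 -0.007 0 0 0 -1; 0.048 -0.022 -0.007 0 0 0 -1; 0.049 -0.021 -0.007 0 0 0 -1; 0.048 -0.022 -0.007 0 0 0 -1; 0.049 -0.021 -0.007 0 0 0 -1; 0.048 -0.022 -0.007 0 0 0 -1; 0.049 -0.021 -0.007 0 0 0 -1",
)

```text
time_s: 1.95
tcp_pos: [0.6211, -0.2485, 0.3205]
eef_rot: [[0.93, 0.367, 0.0], [0.367, -0.93, -0.0], [0.0, 0.001, -1.0]]
ft_force: [1.4, 0.2, -0.1]
opening: 0.995
grip_force: 0.0
```

move_arm(
  motion="0.008 -0.049 0.004 -0.014 0.001 -0.008 -1; 0.008 -0.049 0.003 -0.014 0.001 -0.007 -1; 0.009 -0.049 0.002 -0.014 0.001 -0.008 -1; 0.009 -0.049 0.001 -0.013 0.001 -0.007 -1; 0.01 -0.049 0 -0.014 0.001 -0.008 -1; 0.01 -0.048 -0.001 -0.014 0.001 -0.007 -1; 0.012 -0.049 -0.002 -0.014 0.001 -0.008 -1; 0.011 -0.048 -0.004 -0.014 0.001 -0.007 -1; 0.012 -0.048 -0.004 -0.014 0.001 -0.008 -1; 0.013 -0.048 -0.005 -0.014 0.001 -0.007 -1; 0.014 -0.047 -0.006 -0.013 0.001 -0.008 -1; 0.014 -0.047 -0.008 -0.014 0.001 -0.007 -1",
)

```text
time_s: 3.45
tcp_pos: [0.4894, 0.3322, 0.2714]
eef_rot: [[0.869, 0.478, 0.129], [0.496, -0.839, -0.224], [0.001, 0.259, -0.966]]
ft_force: [0.3, 1.1, 1.1]
opening: 0.999
grip_force: 0.0
```

move_arm(
  motion="0 0 0 0 0 0 -1; 0 0 0 0 0 0 -1",
)

```text
time_s: 3.7
tcp_pos: [0.4899, 0.3305, 0.2712]
eef_rot: [[0.869, 0.479, 0.128], [0.496, -0.839, -0.225], [0.0, 0.259, -0.966]]
ft_force: [0.5, 0.2, -0.4]
opening: 0.997
grip_force: 0.0
```

```bash
cat > pre.py <<'E'
import sys
from plan import *
from station import arm,grab_frame
s=arm.state();p,R=s["tcp_pos"],s["eef_rot"]
print(s["time_s"],p,np.round(s["q"],2),s["ft_force"],s["opening"])
gp,gR=tool_from_term(*docked(.04))
print("in tool",np.round(R.T@(gp-p),4),Ro.from_matrix(R.T@gR).as_rotvec()/(np.pi/2))
rows(p,R,gp,gR,-1,4)
t=[]
for c in("scene","top"):
    f=grab_frame(c);q=np.mean(proj(f,np.vstack(cradle_parts(pc))),0).astype(int)
    x0,y0=q[0]-50,q[1]-75
    im=cv2.convertScaleAbs(cv2.resize(f["pixels"][y0:y0+125,x0:x0+100,::-1],None,fx=4,fy=4,interpolation=cv2.INTER_CUBIC),alpha=1.8)
    for b in cradle_parts(pc)[:3]:
        cv2.polylines(im,[cv2.convexHull(((proj(f,b)-[x0,y0]+.5)*4).astype(np.float32)).astype(np.int32)],True,(0,255,255),1)
    ax=np.array([[0,0,0],[0,.0,-.05],[0,.0425,0],[0,-.0425,0]])@R.T+p
    for u,v in((0,1),(2,3)):
        a=((proj(f,ax)-[x0,y0]+.5)*4).astype(int);cv2.line(im,a[u].tolist(),a[v].tolist(),(0,0,255),1)
    t.append(im)
cv2.imwrite(f"pics/{sys.argv[1]}.png",np.hstack(t))
E
python3 pre.py pre1
```

```text
3.7 [0.48986224 0.33049808 0.27123923] [ 0.52  0.11  1.76 -0.27  1.29  1.65] [ 0.54962485  0.18229867 -0.39736233] 0.9973215287067088
in tool [-0.0003 -0.0003  0.0703] [-0.00015644 -0.00013926  0.00015414]
-0.0001 -0.0001 0.0176 -0 -0 0 -1; -0.0001 -0.0001 0.0176 -0.0001 -0.0001 0.0001 -1; -0 -0 0.0176 -0 -0 0 -1; -0.0001 -0.0001 0.0175 -0.0001 -0 0.0001 -1
[0.4985 0.3148 0.2033]
```

View pics/pre1.png

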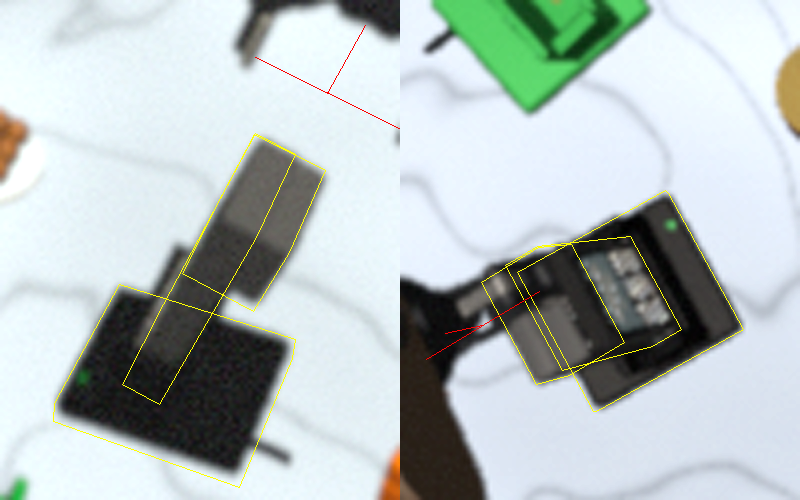

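The model outlines sit on the terminal and cradle in both views. The fingers straddle the printer end along its thickness, with the pad line running through scene crop (330,92). I'll descend along the terminal axis.

move_arm(
  motion="0 0 0.03 0 0 0 -1; 0 0 0.03 0 0 0 -1; 0 0 0.03 0 0 0 -1; 0 0 0.02 0 0 0 -1; 0 0 0 0 0 0 -1; 0 0 0 0 0 0 -1",
)

```text
time_s: 4.55
tcp_pos: [0.5048, 0.3061, 0.1664]
eef_rot: [[0.869, 0.477, 0.13], [0.495, -0.84, -0.223], [0.003, 0.258, -0.966]]
ft_force: [0.4, 0.9, 0.8]
opening: 1.0
grip_force: 0.0
```

move_arm(
  motion="0 0 0 0 0 0 0.2; 0 0 0 0 0 0 0.2; 0 0 0 0 0 0 0.2; 0 0 0 0 0 0 0.2; 0 0 0 0 0 0 0.2; 0 0 0 0 0 0 0.2",
  newtons=20,
)

```text
time_s: 5.3
tcp_pos: [0.5045, 0.3063, 0.1661]
eef_rot: [[0.869, 0.478, 0.13], [0.495, -0.839, -0.224], [0.002, 0.259, -0.966]]
ft_force: [-0.8, 0.9, 5.6]
opening: 0.536
grip_force: 22.0
```

The opening is 46 mm, which matches the housing. Now I'll firm the grip.

move_arm(
  motion="0 0 0 0 0 0 1; 0 0 0 0 0 0 1; 0 0 0 0 0 0 1; 0 0 0 0 0 0 1",
  newtons=90,
)

```text
time_s: 5.8
tcp_pos: [0.5048, 0.3064, 0.1664]
eef_rot: [[0.869, 0.478, 0.131], [0.495, -0.839, -0.223], [0.003, 0.259, -0.966]]
ft_force: [-1.5, 0.9, 6.4]
opening: 0.529
grip_force: 92.4
```

move_arm(
  motion="0 0 -0.004 0 0 0 1; 0 0 -0.004 0 0 0 1; 0 0 -0.004 0 0 0 1; 0 0 -0.005 0 0 0 1; 0 0 -0.01 0 0 0 1; 0 0 -0.01 0 0 0 1",
)

```text
time_s: 6.55
tcp_pos: [0.4991, 0.3138, 0.2025]
eef_rot: [[0.869, 0.478, 0.128], [0.495, -0.839, -0.227], [-0.001, 0.26, -0.966]]
ft_force: [1.6, -1.4, -5.7]
opening: 0.53
grip_force: 96.1
```

move_arm(
  motion="0 0 -0.012 0 0 0 1; 0 0 -0.014 0 0 0 1; 0 0 -0.02 0 0 0 1; 0 0 -0.024 0 0 0 1; 0 0 -0.02 0 0 0 1; 0 0 0 0 0 0 1; 0 0 0 0 0 0 1",
)

```text
time_s: 7.42
tcp_pos: [0.4872, 0.3344, 0.2869]
eef_rot: [[0.869, 0.479, 0.127], [0.495, -0.839, -0.224], [-0.001, 0.258, -0.966]]
ft_force: [-0.4, -0.1, -5.8]
opening: 0.529
grip_force: 96.4
```

```bash
cat > chk.py <<'E'
import sys
from plan import *
from station import arm,grab_frame
s=arm.state();p,R=s["tcp_pos"],s["eef_rot"];g=np.array([-.010,0,float(sys.argv[2])])
print(s["time_s"],p,np.round(s["q"],2),s["ft_force"],s["opening"])
RT_=R@P.T;c=p-RT_@g;t=[]
for n in("scene","top"):
    f=grab_frame(n);np.save(f"{sys.argv[1]}_{n}.npy",f["pixels"])
    q=np.mean(proj(f,TB[0]@RT_.T+c),0).astype(int);x0,y0=q[0]-50,q[1]-60
    im=cv2.convertScaleAbs(cv2.resize(f["pixels"][y0:y0+120,x0:x0+100,::-1],None,fx=4,fy=4,interpolation=cv2.INTER_CUBIC),alpha=1.8)
    for b in TB:
        cv2.polylines(im,[cv2.convexHull(((proj(f,b@RT_.T+c)-[x0,y0]+.5)*4).astype(np.float32)).astype(np.int32)],True,(0,255,255),1)
    t.append(im)
cv2.imwrite(f"pics/{sys.argv[1]}.png",np.hstack(t))
gp,gR=tool_from_term(*final(),g=g)
print("to final",gp,np.round(R.T@(gp-p),4),np.round(Ro.from_matrix(R.T@gR).as_rotvec()/(np.pi/2),4))
E
cat chk.py >/dev/null; python3 chk.py held1 0.0585
python3 - <<'E'
from plan import *
from station import arm
s=arm.state();p,R=s["tcp_pos"],s["eef_rot"]
g=np.array([-.010,0,.0585]);fp,fR=tool_from_term(*final(),g=g)
mid=np.array([.60,.06,.34]);Rm=R@Ro.from_rotvec(Ro.from_matrix(R.T@fR).as_rotvec()/2).as_matrix()
p,R=rows(p,R,mid,Rm,1,8,3)
p,R=rows(p,R,fp+[0,0,.03],fR,1,10,3)
p,R=rows(p,R,fp,fR,1,2)
E
```

```text
7.425 [0.48722883 0.33435696 0.28690069] [ 0.53  0.1   1.74 -0.27  1.32  1.65] [-0.35778191 -0.08322969 -5.76546847] 0.5288247516211492
to final [ 0.47646472 -0.23098323  0.26566249] [-0.2893  0.4639  0.146 ] [-0.1515  0.2605 -0.6284]
-0.005 0.037 0.003 -0.009 0.016 -0.039 1; -0.007 0.037 0.003 -0.01 0.017 -0.04 1; -0.009 0.036 0.004 -0.009 0.016 -0.039 1; -0.012 0.036 0.004 -0.01 0.016 -0.039 1; -0.014 0.035 0.004 -0.009 0.017 -0.039 1; -0.016 0.033 0.004 -0.01 0.016 -0.04 1; -0.019 0.033 0.005 -0.009 0.016 -0.039 1; -0.02 0.031 0.004 -0.01 0.017 -0.039 1
[0.5999 0.0602 0.34  ]
-0.032 0.002 0.005 -0.008 0.013 -0.031 1; -0.031 0.001 0.003 -0.007 0.013 -0.032 1; -0.032 -0.001 0.004 -0.008 0.013 -0.031 1; -0.032 -0.003 0.002 -0.007 0.013 -0.032 1; -0.031 -0.004 0.002 -0.008 0.013 -0.031 1; -0.032 -0.006 0.001 -0.007 0.013 -0.032 1; -0.031 -0.007 0.001 -0.008 0.013 -0.031 1; -0.03 -0.009 -0.001 -0.008 0.013 -0.031 1; -0.031 -0.01 -0.001 -0.007 0.013 -0.032 1; -0.029 -0.012 -0.001 -0.008 0.013 -0.031 1
[ 0.4768 -0.2307  0.2954]
-0.0001 -0.0076 0.0128 0.0001 0.0002 -0.0001 1; -0.0001 -0.0075 0.0128 0 0.0002 -0.0002 1
[ 0.4765 -0.2309  0.2657]
```

View pics/held1.png

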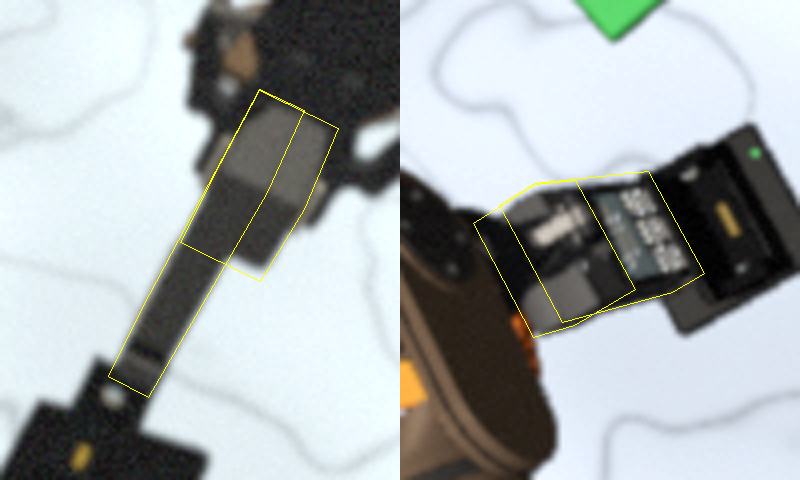

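The terminal is out of the cradle, which shows empty in both views. It is held by the printer end in line with the model (top crop 560,230). I'll carry it over to the tray.

move_arm(
  motion="-0.005 0.037 0.003 -0.009 0.016 -0.039 1; -0.007 0.037 0.003 -0.01 0.017 -0.04 1; -0.009 0.036 0.004 -0.009 0.016 -0.039 1; -0.012 0.036 0.004 -0.01 0.016 -0.039 1; -0.014 0.035 0.004 -0.009 0.017 -0.039 1; -0.016 0.033 0.004 -0.01 0.016 -0.04 1; -0.019 0.033 0.005 -0.009 0.016 -0.039 1; -0.02 0.031 0.004 -0.01 0.017 -0.039 1",
)

```text
time_s: 8.52
tcp_pos: [0.5998, 0.0591, 0.3398]
eef_rot: [[0.495, 0.797, 0.347], [0.868, -0.47, -0.16], [0.035, 0.38, -0.924]]
ft_force: [-0.0, 0.1, -4.8]
opening: 0.529
grip_force: 96.4
```

move_arm(
  motion="-0.032 0.002 0.005 -0.008 0.013 -0.031 1; -0.031 0.001 0.003 -0.007 0.013 -0.032 1; -0.032 -0.001 0.004 -0.008 0.013 -0.031 1; -0.032 -0.003 0.002 -0.007 0.013 -0.032 1; -0.031 -0.004 0.002 -0.008 0.013 -0.031 1; -0.032 -0.006 0.001 -0.007 0.013 -0.032 1; -0.031 -0.007 0.001 -0.008 0.013 -0.031 1; -0.03 -0.009 -0.001 -0.008 0.013 -0.031 1; -0.031 -0.01 -0.001 -0.007 0.013 -0.032 1; -0.029 -0.012 -0.001 -0.008 0.013 -0.031 1; 0 0 0 0 0 0 1; 0 0 0 0 0 0 1",
)

```text
time_s: 10.02
tcp_pos: [0.4769, -0.23, 0.2953]
eef_rot: [[-0.012, 0.866, 0.5], [1.0, 0.01, 0.008], [0.002, 0.5, -0.866]]
ft_force: [-0.2, 0.5, -3.6]
opening: 0.526
grip_force: 96.3
```

```bash
python3 chk.py held2 0.0585
```

```text
10.025 [ 0.47689431 -0.23000873  0.29526571] [-0.81 -0.3   2.13  0.46  0.98 -1.01] [-0.21172503  0.53375899 -3.56230368] 0.526464717750596
to final [ 0.47646472 -0.23098323  0.26566249] [-0.001  -0.0152  0.0254] [ 0.0002 -0.001  -0.001 ]
```

View pics/held2.png

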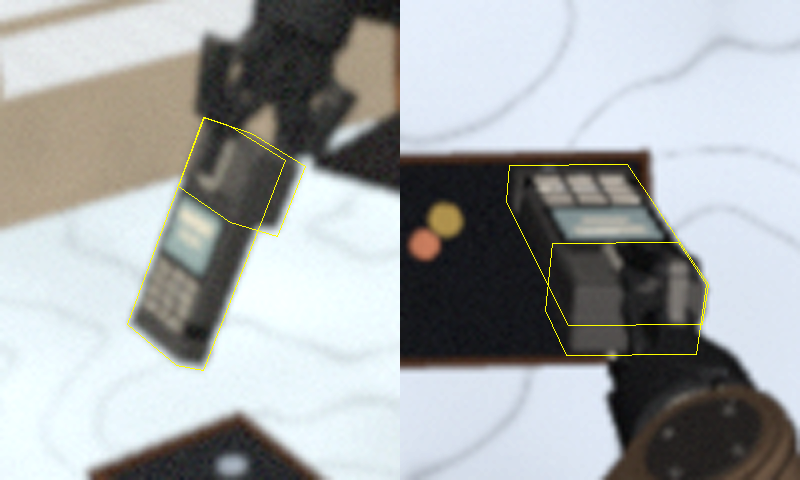

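The terminal hangs over the tray near the model outline, screen at about (190,235) in the scene crop. The top crop hints at a slight roll, so I'll measure that from the screen patch.

```bash
cat > scr.py <<'E'
import sys
from plan import *
from station import arm,grab_frame
from scipy.optimize import least_squares
s=arm.state();p,R=s["tcp_pos"],s["eef_rot"];g=np.array([-.010,0,.0585])
T=R@P.T;c=p-T@g
F={n:grab_frame(n) for n in("scene","top")}
W=.03
def quad(v):  # v: dy,dz in-hand mm, roll, pitch, yaw (rad), halfwidth
    loc=np.array([[.013,sy*v[5],z] for sy,z in((-1,-.022),(1,-.022),(1,.030),(-1,.030))])
    Q=Ro.from_euler("xyz",v[2:5]).as_matrix()
    return ((loc-g)@Q.T+g+[0,v[0],v[1]])@T.T+c
meas={}
for n,f in F.items():
    im=f["pixels"].astype(int);pp=proj(f,quad([0,0,0,0,0,.03]))
    m=np.zeros((400,640),np.uint8);cv2.fillConvexPoly(m,(pp+ (pp-pp.mean(0))*.35).astype(np.int32),1)
    teal=(im[:,:,1]>im[:,:,0]+6)|(im.sum(2)>300)
    # screen region: largest connected bright/teal blob
    mm=((teal&(im.sum(2)>150))&(m>0)).astype(np.uint8)
    k,l,st,_=cv2.connectedComponentsWithStats(mm);i=1+np.argmax(st[1:,4]);b=(l==i)
    print(n,st[i].tolist(),[x[4] for x in st[1:]])
    h=cv2.findContours(b.astype(np.uint8),0,2)[0][0]
    hb=cv2.convexHull(h);q=cv2.approxPolyN(hb,4,ensure_convex=True).reshape(-1,2).astype(float)
    j=[np.argmin(np.linalg.norm(q-x,axis=1)) for x in pp];meas[n]=q[j]
    print(np.round(pp,1).tolist(),q[j].tolist())
def res(v):
    e=np.r_[tuple((proj(f,quad(v))-meas[n]).ravel() for n,f in F.items())]
    return np.r_[e,np.array(v[:2])*200,np.array(v[2:5])*20]
r=least_squares(res,[0,0,0,0,0,.03])
print("dy dz mm",r.x[:2]*1e3,"rpy deg",np.degrees(r.x[2:5]),"hw",r.x[5],"cost",r.cost)
o=[]
for n,f in F.items():
    q=meas[n].mean(0).astype(int);x0,y0=q[0]-25,q[1]-30
    im=cv2.convertScaleAbs(cv2.resize(f["pixels"][y0:y0+60,x0:x0+50,::-1],None,fx=8,fy=8,interpolation=cv2.INTER_CUBIC),alpha=1.8)
    for Qd,col in((proj(f,quad([0,0,0,0,0,r.x[5]])),(0,255,255)),(meas[n],(0,0,255))):
        cv2.polylines(im,[((Qd-[x0,y0]+.5)*8).astype(np.int32)],True,col,1)
    o.append(im)
cv2.imwrite(f"pics/{sys.argv[1]}.png",np.hstack(o))
E
python3 scr.py scr1
```

```text
scene [261, 86, 20, 25, 222] [np.int32(222)]
[[264.5, 105.0], [274.4, 112.3], [280.7, 96.0], [270.4, 89.0]] [[260.0, 107.0], [275.0, 110.0], [280.0, 97.0], [268.0, 86.0]]
top [427, 206, 13, 8, 43] [np.int32(1), np.int32(43), np.int32(29), np.int32(2), np.int32(2), np.int32(9), np.int32(1), np.int32(4), np.int32(2), np.int32(2)]
[[447.6, 204.6], [423.8, 204.8], [428.8, 214.0], [453.6, 213.8]] [[439.0, 206.0], [426.0, 206.0], [430.0, 212.0], [439.0, 206.0]]
dy dz mm [ 5.92439328 -2.52813442] rpy deg [-1.63151476 -3.38104704  9.1650291 ] hw 0.01798976283647847 cost 103.7701182338239
```

View pics/scr1.png

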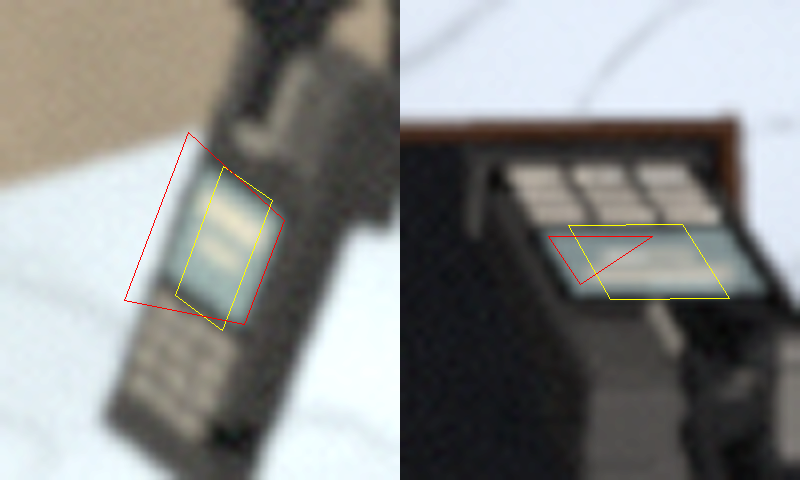

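The automatic segmentation was poor. By eye the screen centres agree with the model to about 0.5 px (scene crop 224,248; top crop 654,262), and its cross edges are level. I'll lower to the final pose and check with a wireframe.

move_arm(
  motion="-0.0005 -0.0076 0.0127 0 0 0 1; -0.0005 -0.0076 0.0127 0 -0.001 -0.001 1; 0 0 0 0 0 0 1; 0 0 0 0 0 0 1; 0 0 0 0 0 0 1; 0 0 0 0 0 0 1",
)

```text
time_s: 10.98
tcp_pos: [0.4773, -0.2316, 0.2674]
eef_rot: [[-0.013, 0.864, 0.503], [1.0, 0.012, 0.005], [-0.002, 0.503, -0.864]]
ft_force: [0.7, -0.0, -4.9]
opening: 0.526
grip_force: 96.4
```

```bash
cat > wire.py <<'E'
from plan import *
from station import arm,grab_frame
s=arm.state();p,R=s["tcp_pos"],s["eef_rot"];g=np.array([-.010,0,.0585]);T=R@P.T;c=p-T@g
print(s["time_s"],s["ft_force"],s["grip_force"],c,np.degrees(np.arctan2(T[1,0],T[0,0])),np.degrees(np.arccos(T[2,2])),T[2,1],abs(s["qvel"]).max())
loops=[[(13,-39,-85),(13,39,-85),(13,39,85),(13,-39,85)],[(13,-38,85),(13,38,85),(-33,38,85),(-33,-38,85)],[(13,-39,-22),(13,39,-22),(13,39,30),(13,-39,30)]]
o=[]
for n in("scene","top"):
    f=grab_frame(n);np.save(f"w_{n}.npy",f["pixels"])
    q=np.mean(proj(f,TB[0]@T.T+c),0).astype(int);x0,y0=q[0]-28,q[1]-42;k=7
    im=cv2.convertScaleAbs(cv2.resize(f["pixels"][y0:y0+84,x0:x0+57,::-1],None,fx=k,fy=k,interpolation=cv2.INTER_CUBIC),alpha=2.5)
    for l in loops:
        cv2.polylines(im,[((proj(f,np.array(l)/1000@T.T+c)-[x0,y0]+.5)*k).astype(np.int32)],True,(0,255,255),1)
    o.append(im)
cv2.imwrite("pics/wire.png",np.hstack(o))
E
python3 wire.py
```

```text
10.975 [ 6.75045847e-01 -6.62609402e-04 -4.89158811e+00] 96.36833310127258 [ 0.5153578  -0.23118555  0.22185086] 0.8204728895788652 30.206872482366837 -0.0021277277081243272 0.002374373311297936
```

View pics/wire.png

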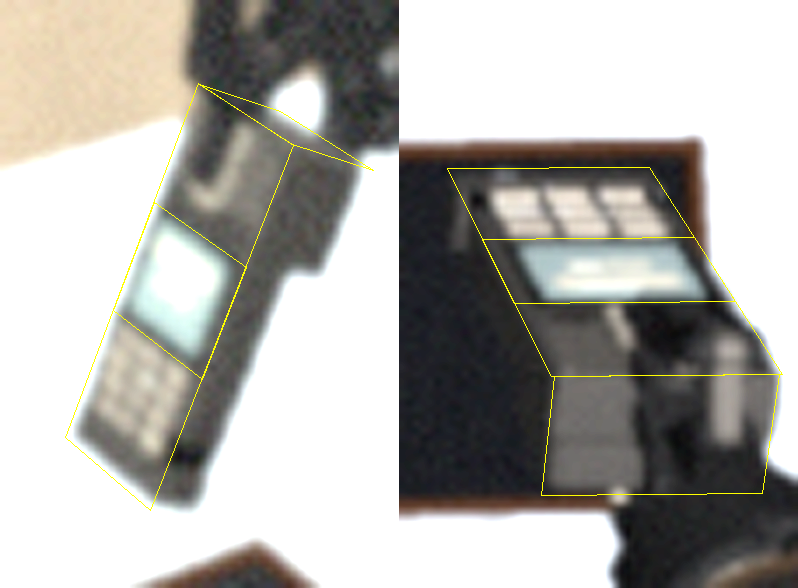

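The wireframe matches the terminal to about 1 px in both views. The screen sits inside its band (scene crop 180,285; top crop 615,270) and the fingers are only on the printer cover. Pose: 30.2° lean, yaw 0.8°, centre (0.515, -0.231, 0.222), arm still.

```bash
python3 -c "
from station import arm
print(arm.sign_off())"
```

```text
the job is handed in; nothing more can be done
None
```

I pulled the terminal from the cradle by its printer end and handed in the job while holding it over the middle of the tray, with its middle about 22 cm above the counter and the screen facing the customer, leaning back about 30°. The result of the judging was not shown.

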